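# Make up two herb sample kits

## Robot

A 7-joint arm with a two-finger parallel gripper is mounted at the origin on the work surface. World frame = base frame: x ahead of the robot, y to its left, z up, the work surface at z = 0. Lengths are in m, angles in rad, forces in N, time in s.
With the tool pointing down it reaches from about 0.4 to 0.875 m from the base axis. Payload 19.3 kg.
Tool frame: the origin (TCP) lies between the finger pads; the fingertips stand ahead of it and the grasp point (between the pads) lies 8 mm behind it (bot.tip_extent is the x of the fingertips in the tool frame, in m); x points along the fingers, y is the direction in which the jaws open and shut, and the axes are right-handed (so a half turn about x gives the same grasp; the last joint's range is limited). The gripper opens to 85 mm and grips with 20 to 120 N. Pads are 22 mm wide; open, the fingers measure 114 mm over their backs; the gripper's body (76 mm by 85 mm) begins 54 mm behind the grasp point. The pads swing forward as they close: fully open they stand 13 mm farther back than shut.
Start: joints at [-1.299, 0.521, -0.036, 1.599, 0.021, 1.021, -0.113], TCP at [0.21, 0.589, 0.242] pointing down, gripper open.
Joint ranges: [-2.91, 2.91], [-0.3, 2.13], [-1.5, 1.42], [0.17, 2.43], [-1.26, 4.41], [0.16, 1.93], [-2.52, 2.52]. Speed limits (rad/s): [1.89, 1.89, 2.39, 2.39, 3.01, 3.01, 3.01].

## Interface

Orientations are given as [roll, pitch, yaw] about the fixed x, y, z axes, in that order (R = Rz(yaw) Ry(pitch) Rx(roll)).
In Python, from workcell import observe, grab_frame, camera_info, bot, nets gives the robot as it stands.
- The arm moves only by the tool jog_arm, never from a script. Its argument "commands" is a list of rows, each a list of 6 numbers: the shift along the tool's x, y, z in mm, then the turn, a rotation vector about the tool's x, y, z in rad. A call has 1 to 20 rows; each row shifts and turns the pose as measured when the row begins, along the tool's axes as they then stand; what a row does not reach is not made up. A row lasts 1/10 s, in which the tool goes at most 50 mm and 8.59 degrees, less where a joint would pass 70% of its speed; a pose out of reach is approached as far as the arm can. A call is refused whole if a number of a shift passes 50 or a number of a turn 0.15, either way. A call with a gripper value outside its range is refused whole. "gripper" is the closure in counts, from 0 (fully open) to 255 (shut), set as the call begins (left out, the last holds). The fingers move at their own pace and stop on an object; "newtons" is the grip in N (left out, the last holds). Time passes only in rows, so rows that do not move let the fingers close. It gives the time, the measured TCP pose, the force and the opening at its end, in the units of the state.
- observe(): the state, without advancing time (a new reading comes with each control period).
- grab_frame(name): name is "scene" or "top" or "wrist"; returns the picture (400x640x3 uint8, red, green, blue); there is no depth.
- camera_info(name): a dict with "fov_y" (degrees; the focal length in pixels is half the picture's height over the tangent of half this angle, whatever the lens; pixels are square), "cx", "cy" (the principal point, pixels), "distortion" ([k1, k2, p1, p2, k3] as OpenCV has them; the pictures are not rectified), "R" (3x3) and "t" (3): a world point X has camera coordinates R X + t; the wrist camera has in their place "tool_from_camera" (4x4, takes a point from camera to tool coordinates, whose origin is the TCP and whose axes are the tool frame's). Camera axes: x right, y down, z forward; pixel columns grow to the right and rows downward; lengths in m; the calibration is good to about 2 mm. A picture is of the moment at which its call begins: read the wrist's pose just before it. camera_info takes no time and is no camera call.
- bot.job_done(): hands the job in, once; it reports no verdict.
Trained networks look in the newest picture that a camera, given by its name, has taken for a name from the list of things; names that differ only in an ending like _2 or _b are one class to them, and where a whole thing is asked for, a point or a joint stands for the part that bears it (a point fixed in the world has none). Each returns a list of dicts, best first, with "p" (0 to 1); they miss things now and then, are a little off and sometimes report something else, mostly with a low value. They report only what shows in the picture. A call takes as long as a camera call.
- nets.find_in(camera, name): "rect" ([left, top, right, bottom] in pixels, round what is visible of it).
- nets.silhouettes(camera, name): "mask" (400x640 bool, what is visible of it) and "rect" ([left, top, right, bottom] in pixels, round what is visible of it).
- nets.pinpoint(camera, name): "location" ([column, row] in pixels: a listed point, or the origin of a listed thing).
The state is a dict: "clock": time; "qpos": joint angles; "qd": joint speeds; "joint_efforts": joint torques, N m; "position": TCP position; "tool_rot": TCP orientation; "force": force on the tool from outside, world axes, zero at the start; "moment": the same for the moment, N m; "grip_width": finger opening in m.
Only numpy, scipy, OpenCV 4.12 (cv2) and the standard library are available. Lean on these libraries where they do the work, as an engineer would, in place of code of your own. Each camera call takes 0.05 s, during which the arm holds its last target.

## Task

Make up the two sample kits. The long three-cell tray gets the amber bottle in its middle cell, with the round tin in one end cell and the funnel in the other; the short two-cell tray gets the square canister in one cell and the white-capped jar in the other. Stand each thing upright on the floor of its cell, set the two glass things down without dropping them, and leave the mortar, the beaker and the scoop undisturbed.

Things in the scene. Friction and masses are not known exactly. Their poses are not given: they have to be found in the camera images.
- long_tray: A fixed low open tray of grey plastic, 92 mm along its x, 238 mm along its y, 18 mm high, walls and dividers 4 mm thick, floor 4 mm thick, so that things in it stand 4 mm above the bench. Dividers part it into three equal cells in a row along y, each 84 mm (x) by 74 mm (y) inside; cell centres at -78, 0 and +78 mm along its y, x = 0. Origin: centre of the underside, on the bench; z up.
- short_tray: A fixed low open tray of grey plastic, 92 mm along its x, 160 mm along its y, 18 mm high, walls and dividers 4 mm thick, floor 4 mm thick, so that things in it stand 4 mm above the bench. Dividers part it into two equal cells in a row along y, each 84 mm (x) by 74 mm (y) inside; cell centres at -39 and +39 mm along its y, x = 0. Origin: centre of the underside, on the bench; z up.
- bottle: Amber glass bottle with a pale paper band and a black cap, the tallest of the stock: round body 40 mm in diameter up to 62 mm, shoulder up to 74 mm, black cap 25 mm in diameter from 74 to 95 mm, total height 95 mm; about 0.14 kg. Loose, stands upright on the bench at the start; origin at the centre of its underside, z up.
- canister: Square sheet-steel canister with a darker lid, 44 by 44 mm (the lid 0.6 mm more), 70 mm high; its sides lie along its x and y; about 0.13 kg. Loose, stands upright on the bench at the start; origin at the centre of its underside, z up.
- tin: Low round aluminium tin with a flat lid that shows a thin dark ring, and a thin dark seam, 53 mm in diameter, 45 mm high; about 0.09 kg. Loose, stands upright on the bench at the start; origin at the centre of its underside, z up.
- jar: Clear glass jar with brown contents and a white cap of the same width, 48 mm in diameter, 70 mm high, the cap from 52 mm up; about 0.15 kg. Loose, stands upright on the bench at the start; origin at the centre of its underside, z up.
- funnel: Steel funnel standing mouth down: 60 mm in diameter at the bench (up to 5 mm), a cone that narrows to 15 mm in diameter at 36 mm, then a straight stem of 14 to 15 mm diameter up to 76 mm; about 0.08 kg. Take it by the stem. Loose, stands upright on the bench at the start; origin at the centre of its underside, z up.
- mortar: Bystander, to be left alone: white porcelain mortar bowl 76 mm across, 48 mm high, with its pestle leaning in it up to 81 mm high and fixed to it; 0.45 kg. Loose, stands upright on the bench at the start; origin at the centre of its underside, z up.
- beaker: Bystander, to be left alone: clear open beaker 60 mm across, 62 mm high; 0.1 kg. Loose, stands upright on the bench at the start; origin at the centre of its underside, z up.
- scoop: Bystander, to be left alone: steel box scoop 85 by 60 mm, 35 mm high, with a black handle towards its -x; origin on the bench under the rear part of the box (the box spans x = -12 to +73 mm, the handle reaches to x = -116 mm). Lies far out on the left.

How it is judged:
At the end, for the whole second after the job is handed in: Long tray: bottle in the middle cell, tin and funnel in the end cells (either way). Short tray: canister and jar, one per cell. Each upright within 0.1 rad, foot within 5 mm of the cell floor, centre within 25 mm (across the tray) and 22 mm (along) of the cell centre, at rest (x of bottle in the frame of long_tray between -0.025 and 0.025 m and y of bottle in the frame of long_tray between -0.022 and 0.022 m and z of bottle in the frame of long_tray between -0.002 and 0.009 m and angle between each of bottle, tin, funnel, canister, jar's own z axis and vertical below 0.1 rad and linear speed of each of bottle, tin, funnel, canister, jar below 0.02 m/s and angular speed of each of bottle, tin, funnel, canister, jar below 0.2 rad/s and x of tin in the frame of long_tray between -0.025 and 0.025 m and (y of tin in the frame of long_tray between -0.1 and -0.056 m or y of tin in the frame of long_tray between 0.056 and 0.1 m) and z of tin in the frame of long_tray between -0.002 and 0.009 m and x of funnel in the frame of long_tray between -0.025 and 0.025 m and (y of funnel in the frame of long_tray between -0.1 and -0.056 m or y of funnel in the frame of long_tray between 0.056 and 0.1 m) and z of funnel in the frame of long_tray between -0.002 and 0.009 m and x of canister in the frame of short_tray between -0.025 and 0.025 m and (y of canister in the frame of short_tray between -0.061 and -0.017 m or y of canister in the frame of short_tray between 0.017 and 0.061 m) and z of canister in the frame of short_tray between -0.002 and 0.009 m and x of jar in the frame of short_tray between -0.025 and 0.025 m and (y of jar in the frame of short_tray between -0.061 and -0.017 m or y of jar in the frame of short_tray between 0.017 and 0.061 m) and z of jar in the frame of short_tray between -0.002 and 0.009 m); the robot touches nothing.
It fails at once if the mortar is shoved more than 30 mm or tipped over (distance of mortar from where it was at the start of the episode above 0.03 m or angle between mortar's own z axis and vertical above 0.5 rad).
It fails at once if the beaker is shoved more than 30 mm or tipped over (distance of beaker from where it was at the start of the episode above 0.03 m or angle between beaker's own z axis and vertical above 0.5 rad).
It fails at once if the scoop is shoved more than 30 mm or tipped over (distance of scoop from where it was at the start of the episode above 0.03 m or angle between scoop's own z axis and vertical above 0.5 rad).
It fails at once if the glass bottle is dropped (faster than 0.6 m/s with no finger on it, a fall of about 18 mm) (linear speed of bottle above 0.6 m/s and contact force between the fingers and bottle below 0.01 N).
It fails at once if the glass jar is dropped (faster than 0.6 m/s with no finger on it, a fall of about 18 mm) (linear speed of jar above 0.6 m/s and contact force between the fingers and jar below 0.01 N).
It also fails if it takes over 112 s, if anything falls off the work surface, if the arm or the gripper's body presses on something with over 40 N, if the wrist force passes 120 N, or if a joint passes its speed limit or range.

## Working session

There is one attempt and no reset: what is moved stays moved. The work goes in short steps, Python scripts to look and compute and a tool call to move; the robot and the scene stay as the last step left them, time stands still between calls to the robot, and variables do not carry over. Pictures are saved under pics/ and viewed, and the job is handed in when it is done.

Besides the shell and the picture viewer there is one more tool, called after "Call:" by a JSON object that holds its "fn" and its "kwargs". jog_arm: Moves the arm, as the interface text tells. Its arguments: {"type":"object","properties":{"commands":{"type":"array","items":{"type":"array","items":{"type":"number"}}},"gripper":{"type":"number"},"newtons":{"type":"number"}},"required":["commands"]}

```bash
ls; mkdir -p pics
python3 - <<'E'
from workcell import observe, grab_frame, camera_info, bot, nets
import cv2
s=observe();print(s)
for c in ["scene","top","wrist"]:
    im=grab_frame(c);cv2.imwrite(f"pics/{c}0.png",im[:,:,::-1]);print(c,camera_info(c))
print(bot.tip_extent)
E
```

```text
pics
{'clock': 0.0, 'qpos': array([-1.29916107,  0.5220447 , -0.0363167 ,  1.59996092,  0.02118109,
        1.02111073, -0.11280065]), 'qd': array([ 0.00019575,  0.0005864 ,  0.00025247, -0.00014783, -0.00011341,
        0.00112222, -0.00042453]), 'joint_efforts': array([-2.67355481e-04, -9.27113843e+01,  1.98018126e+00, -3.69924259e+01,
        1.78938895e-02,  8.15653300e-03,  1.71056752e-05]), 'position': array([0.20944062, 0.58853484, 0.24172358]), 'tool_rot': array([-1.50941204,  1.56965688, -1.85127794]), 'force': array([-0.38820023, -0.49505412, -0.92027307]), 'moment': array([ 0.02494001, -0.01828325, -0.03280294]), 'grip_width': 0.0853868126574503}
scene {'fov_y': 54.15266031899892, 'cx': 313.75064233395614, 'cy': 198.30322159649901, 'distortion': array([-0.04058273,  0.        ,  0.        ,  0.        ,  0.        ]), 'R': array([[-0.19284029,  0.98106371,  0.01807287],
       [ 0.72358419,  0.15462166, -0.67269463],
       [-0.66275074, -0.11664539, -0.73969947]]), 't': array([ 0.0500694 , -0.38280789,  1.40502669])}
top {'fov_y': 51.21575435748587, 'cx': 318.924269957412
[... 153 characters left out ...]
.02905208],
       [-0.99452212, -0.01913961, -0.10275905],
       [ 0.10325818, -0.02722489, -0.99428193]]), 't': array([0.01443038, 0.54776583, 1.25134642])}
wrist {'fov_y': 68.46535296008841, 'cx': 321.0743492014614, 'cy': 202.4306093464015, 'distortion': array([-0.03256356,  0.        ,  0.        ,  0.        ,  0.        ]), 'tool_from_camera': array([[ 5.87997261e-04, -3.04020819e-01,  9.52665207e-01,
        -1.32433457e-01],
       [ 9.99999827e-01,  1.51035105e-04, -5.69013478e-04,
         9.35169080e-04],
       [ 2.91060541e-05,  9.52665376e-01,  3.04020855e-01,
        -7.84497028e-02],
       [ 0.00000000e+00,  0.00000000e+00,  0.00000000e+00,
         1.00000000e+00]])}
0.011
```

View pics/scene0.png

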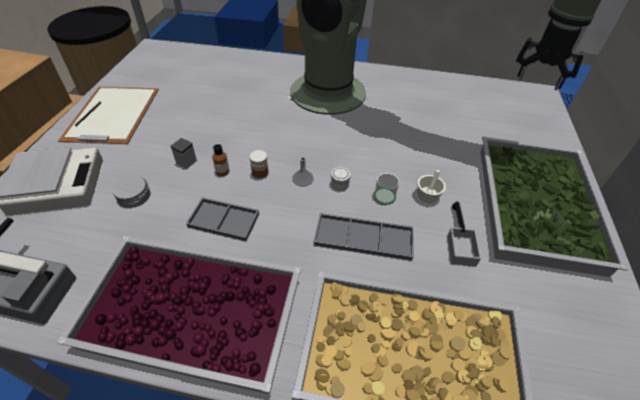

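View pics/top0.png

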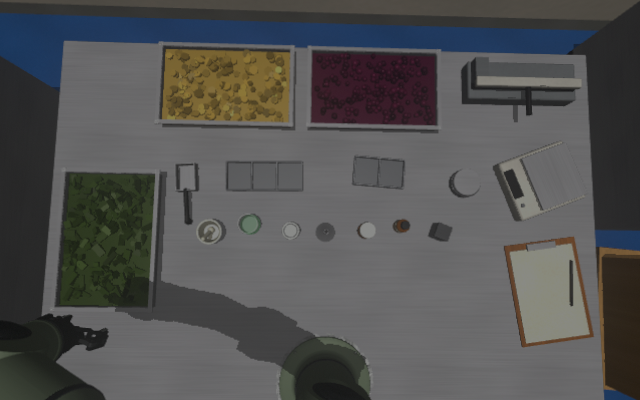

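View pics/wrist0.png

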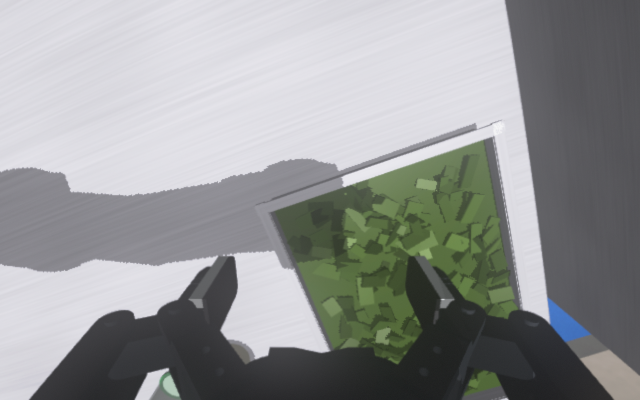

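The top view shows a row of things at v≈230: mortar u≈210, beaker 250, tin 290, funnel 325, jar 367, bottle 401, canister 441. The long tray is at (265,176) and the short tray at (379,172).

```bash
cat > h.py <<'E'
import numpy as np, cv2
from workcell import observe, grab_frame, camera_info, bot, nets
from scipy.spatial.transform import Rotation as Ro
def K(ci):
    f=200/np.tan(np.radians(ci["fov_y"])/2)
    return np.array([[f,0,ci["cx"]],[0,f,ci["cy"]],[0,0,1]])
def pose():
    s=observe(); T=np.eye(4); T[:3,:3]=Ro.from_euler('xyz',s["tool_rot"]).as_matrix(); T[:3,3]=s["position"]; return T
def cam(name,T=None):
    ci=camera_info(name)
    if "R" in ci: return K(ci),ci["distortion"],ci["R"],ci["t"]
    W=(pose() if T is None else T)@ci["tool_from_camera"]
    return K(ci),ci["distortion"],W[:3,:3].T,-W[:3,:3].T@W[:3,3]
def ray(c,uv):
    k,d,R,t=c
    p=cv2.undistortPoints(np.array(uv,float).reshape(-1,1,2),k,d).reshape(-1,2)
    D=np.c_[p,np.ones(len(p))]@R; return -R.T@t,D
def onplane(c,uv,z):
    o,D=ray(c,uv); return o+D*((z-o[2])/D[:,2])[:,None]
def proj(c,X):
    k,d,R,t=c
    return cv2.projectPoints(np.array(X,float).reshape(-1,3),cv2.Rodrigues(np.array(R))[0],np.array(t,float),k,d)[0].reshape(-1,2)
E
python3 - <<'E'
from h import *
np.set_printoptions(precision=4,suppress=True)
names=["bottle","canister","tin","jar","funnel","mortar","beaker","scoop","long_tray","short_tray"]
for c in ["top","scene"]:
    C=cam(c)
    for n in names:
        r=nets.pinpoint(c,n)
        for q in r[:2]:
            print(c,n,round(q["p"],2),np.round(q["location"],1),onplane(C,q["location"],0)[0][:2])
import pickle
out={}
for c in ["top","scene"]:
  for n in names:
    r=nets.silhouettes(c,n)
    if r: out[c,n]=(r[0]["mask"],r[0]["rect"],r[0]["p"])
pickle.dump(out,open("masks.pkl","wb"))
print({k:(v[2],v[1]) for k,v in out.items()})
print(observe()["clock"])
E
```

```text
top bottle 0.57 [396.3 227. ] [ 0.4703 -0.2201]
top canister 0.64 [436.6 230.7] [ 0.4609 -0.347 ]
top jar 0.58 [365.3 230.2] [ 0.4586 -0.1229]
top funnel 0.57 [325.7 231.3] [0.4531 0.0007]
top funnel 0.51 [189.4 185. ] [0.5897 0.4276]
top mortar 0.91 [212.8 232.1] [0.4447 0.3491]
top beaker 0.73 [252.3 221.2] [0.4804 0.229 ]
top scoop 0.64 [189.4 185.1] [0.5894 0.4276]
top long_tray 0.65 [263.3 175.8] [0.6235 0.1993]
top short_tray 0.88 [379.5 171. ] [ 0.6466 -0.1671]
scene bottle 0.97 [224.  172.7] [ 0.4747 -0.2193]
scene canister 0.93 [183.9 163.2] [ 0.4613 -0.3478]
scene canister 0.53 [363.4 236.8] [0.6193 0.1965]
scene tin 0.58 [338.8 185.4] [0.4559 0.1097]
scene jar 0.58 [257.7 169.1] [ 0.4402 -0.1295]
scene funnel 0.72 [257.5 171.6] [ 0.4503 -0.127 ]
scene funnel 0.7 [304.4 179.8] [0.4545 0.0114]
scene mortar 0.62 [428.6 194.5] [0.4382 0.3573]
scene beaker 0.86 [381.9 193.8] [0.4627 0.2304]
scene scoop 0.7 [459.1 236.8] [0.5701 0.4331]
scene long_tray 0.86 [363.4 235. ] [0.6138 0.1959]
scene long_tray 0.66 [224.1 174.1] [ 0.4801 -0.217 ]
scene short_tray 0.78 [219.3 221. ] [ 0.
[... 423 characters left out ...]
ay'): (0.95, [224.7, 158.4, 302.4, 190.6]), ('top', 'short_tray'): (0.59, [353.8, 154.9, 404.2, 188.7]), ('scene', 'bottle'): (0.57, [214.4, 142.8, 231.5, 175.6]), ('scene', 'canister'): (0.82, [171.6, 138.5, 197.9, 170.7]), ('scene', 'tin'): (0.91, [329.9, 165.9, 348.2, 195.0]), ('scene', 'jar'): (0.96, [247.0, 149.8, 269.5, 178.1]), ('scene', 'funnel'): (0.68, [288.9, 158.0, 311.6, 186.2]), ('scene', 'mortar'): (0.91, [415.7, 169.2, 448.9, 207.3]), ('scene', 'beaker'): (0.85, [372.7, 172.1, 398.0, 206.3]), ('scene', 'scoop'): (0.82, [451.4, 200.1, 483.5, 265.8]), ('scene', 'long_tray'): (0.76, [313.8, 211.0, 418.5, 259.7]), ('scene', 'short_tray'): (0.6, [186.3, 197.8, 258.1, 242.9])}
2.15
```

```bash
cat > ov.py <<'E'
from h import *
def circ(x,y,z,r): a=np.linspace(0,2*np.pi,41); return np.c_[x+r*np.cos(a),y+r*np.sin(a),0*a+z]
def box(x,y,z,hx,hy,th):
    p=np.array([[1,1],[-1,1],[-1,-1],[1,-1],[1,1]])*[hx,hy]; c,s=np.cos(th),np.sin(th)
    p=p@np.array([[c,s],[-s,c]]); return np.c_[p+[x,y],np.full(5,z)]
P=dict(bottle=(.463,-.222),canister=(.452,-.342,0.3),tin=(.456,.108),jar=(.455,-.123),funnel=(.452,.002),
 long=(.621,.197,0.0),short=(.642,-.168,-.08),mortar=(.445,.352),beaker=(.468,.230))
def curves(P):
    L=[]
    x,y=P["bottle"]; L+=[circ(x,y,0,.02),circ(x,y,.062,.02),circ(x,y,.095,.0125)]
    x,y=P["tin"]; L+=[circ(x,y,0,.0265),circ(x,y,.045,.0265)]
    x,y=P["jar"]; L+=[circ(x,y,0,.024),circ(x,y,.07,.024)]
    x,y=P["funnel"]; L+=[circ(x,y,0.0,.03),circ(x,y,.076,.007)]
    x,y,t=P["canister"]; L+=[box(x,y,0,.022,.022,t),box(x,y,.07,.0223,.0223,t)]
    for n,h in (("long",.119),("short",.08)):
        x,y,t=P[n]; L+=[box(x,y,0.018,.046,h,t),box(x,y,0.0,.046,h,t)]
    x,y=P["mortar"]; L+=[circ(x,y,.048,.038)]
    x,y=P["beaker"]; L+=[circ(x,y,.062,.03),circ(x,y,0,.03)]
    return L
def overlay(im,c,P,roi,s,fn):
    x0,y0,x1,y1=roi
    o=cv2.resize(im[y0:y1,x0:x1],None,fx=s,fy=s,interpolation=cv2.INTER_CUBIC)
    cols=[(0,255,0),(0,0,255),(255,160,0)]
    for i,l in enumerate(curves(P)):
        p=((proj(c,l)-[x0,y0]+.5)*s-.5); cv2.polylines(o,[np.round(p*16).astype(np.int32)],False,cols[i%3],1,cv2.LINE_AA,4)
    cv2.imwrite(fn,o)
E
python3 - <<'E'
from ov import *
t=cv2.imread("pics/top0.png");s=cv2.imread("pics/scene0.png")
overlay(t,cam("top"),P,(190,145,460,250),2.96,"pics/ovt1.png")
overlay(s,cam("scene"),P,(160,130,460,265),2.66,"pics/ovs1.png")
E
```

```text
(no output)
```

View pics/ovt1.png

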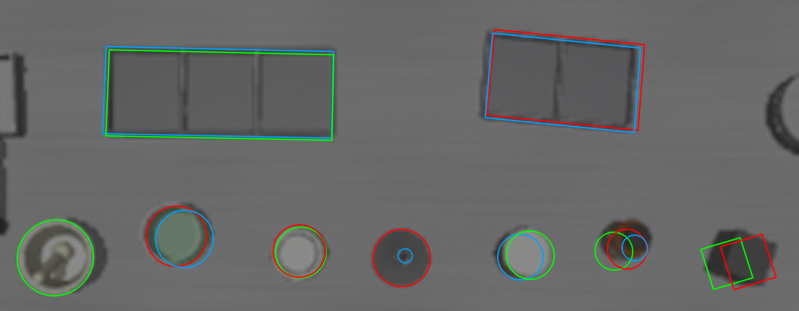

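View pics/ovs1.png

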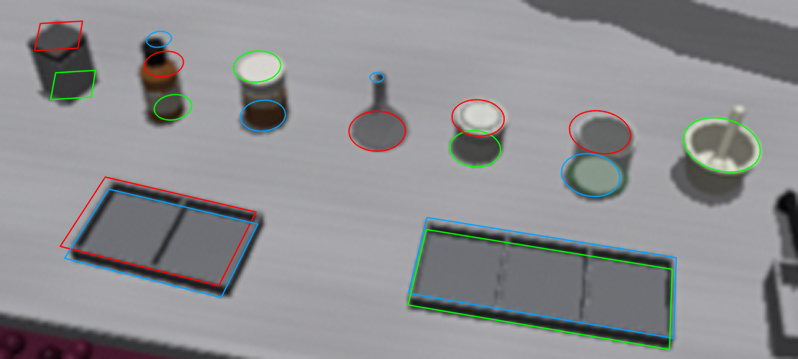

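Run:
```python
from h import *
np.set_printoptions(precision=3,suppress=True)
T=pose();print(T); 
# where wrist camera would look: footprint at orientation with tool y = -x or +x
tfc=camera_info("wrist")["tool_from_camera"]
for yx in (1,-1):
  R=np.c_[[0,0,-1],[yx,0,0],np.cross([0,0,-1],[yx,0,0])]
  for p in ([.5,-.1,.35],):
    W=np.eye(4);W[:3,:3]=R;W[:3,3]=p
    print(yx, onplane(cam("wrist",W),[[0,0],[639,0],[639,399],[0,399],[320,200],[320,250]],0)[:,:2])
```

```text
[[-0.     0.335  0.942  0.21 ]
 [-0.     0.942 -0.335  0.589]
 [-1.    -0.    -0.     0.242]
 [ 0.     0.     0.     1.   ]]
1 [[ 0.023  0.141]
 [ 0.973  0.14 ]
 [ 1.253 -0.664]
 [-0.262 -0.666]
 [ 0.499 -0.171]
 [ 0.499 -0.266]]
-1 [[ 0.977 -0.341]
 [ 0.027 -0.34 ]
 [-0.253  0.464]
 [ 1.262  0.466]
 [ 0.501 -0.029]
 [ 0.501  0.066]]
```

Call:
{"fn": "jog_arm", "kwargs": {"commands": [[-5, -1.3, 40, 0.064, 0, 0], [-5, -1.3, 40, 0.064, 0, 0], [-5, -1.3, 40, 0.064, 0, 0], [-5, -1.3, 40, 0.064, 0, 0], [-5, -1.3, 40, 0.064, 0, 0], [-5, -1.3, 40, 0.064, 0, 0], [-5, -1.3, 40, 0.064, 0, 0], [-5, -1.3, 40, 0.064, 0, 0], [-5, -1.3, 40, 0.064, 0, 0], [-5, -1.3, 40, 0.064, 0, 0]], "gripper": 0, "newtons": 40}}

```text
clock: 3.15
position: [0.5245, 0.341, 0.2923]
tool_rot: [-2.707, 1.568, 2.582]
force: [0.8, -0.2, -0.3]
grip_width: 0.0854
```

Call:
{"fn": "jog_arm", "kwargs": {"commands": [[-5, -13, 38, 0.064, 0, 0], [-5, -13, 37, 0.064, 0, 0], [-5, -13, 36, 0.064, 0, 0], [-5, -13, 36, 0.064, 0, 0], [-5, -13, 35, 0.064, 0, 0], [-5, -13, 34, 0.064, 0, 0], [-5, -10, 34, 0.064, 0, 0], [-5, -5, 33, 0.064, 0, 0], [0, 0, 0, 0.064, 0, 0], [0, 0, 0, 0, 0, 0]]}}

```text
clock: 4.15
position: [0.5355, 0.0261, 0.3347]
tool_rot: [2.439, 1.569, 0.832]
force: [0.1, 0.9, -0.3]
grip_width: 0.0857
```

Run:
```python
from h import *
np.set_printoptions(precision=4,suppress=True)
T=pose();np.save("pics/T1.npy",T);print(T)
im=grab_frame("wrist");cv2.imwrite("pics/w1.png",im[:,:,::-1])
from ov import *
overlay(cv2.imread("pics/w1.png"),cam("wrist",T),P,(0,0,640,400),1.25,"pics/w1o.png")
```

```text
[[ 0.0013  0.9994 -0.0358  0.5355]
 [ 0.0014 -0.0358 -0.9994  0.0261]
 [-1.      0.0012 -0.0015  0.3347]
 [ 0.      0.      0.      1.    ]]
```

View pics/w1o.png

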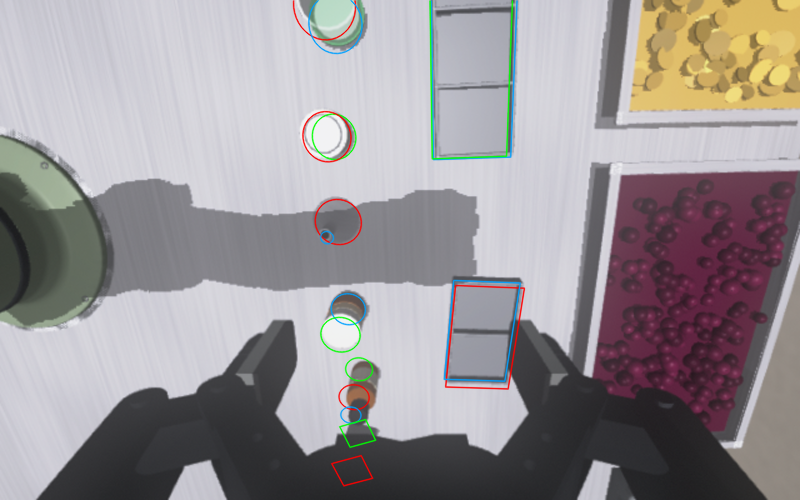

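Run:
```python
from ov import *
T=np.load("pics/T1.npy");c=cam("wrist",T);im=cv2.imread("pics/w1.png")
im2=cv2.convertScaleAbs(im,alpha=1.0)
overlay(im2,c,P,(220,60,320,200),4,"pics/a.png")
overlay(im2,c,P,(240,200,430,350),4,"pics/b.png")
a=cv2.imread("pics/a.png");b=cv2.imread("pics/b.png")
```

```text
(no output)
```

View pics/a.png

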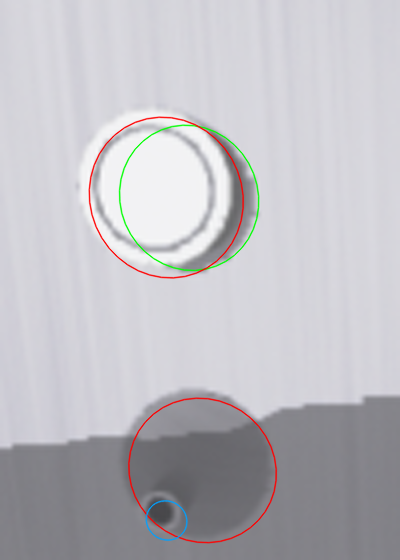

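View pics/b.png

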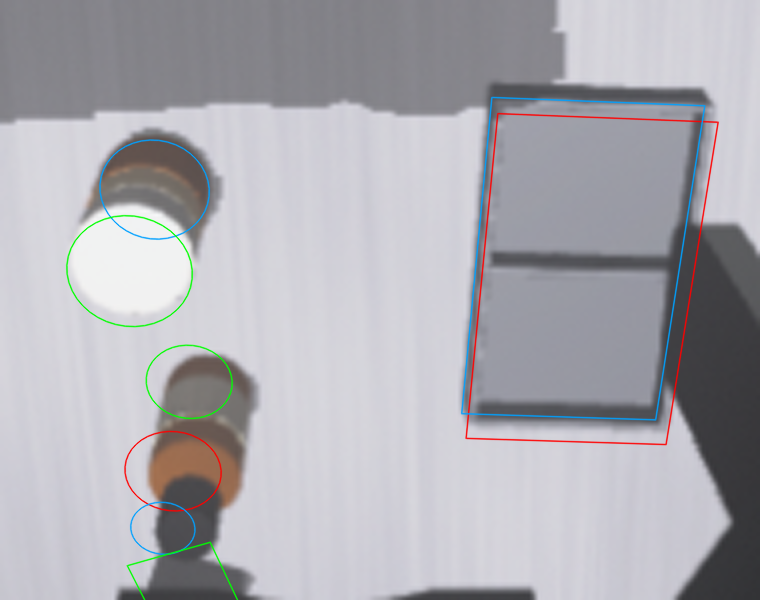

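```bash
cat > fit.py <<'E'
from ov import *
from scipy.optimize import minimize
def hullpts(n,p):
    x,y=p[:2]
    if n=="bottle": return np.r_[circ(x,y,0,.02),circ(x,y,.062,.02),circ(x,y,.074,.0125),circ(x,y,.095,.0125)]
    if n=="tin": return np.r_[circ(x,y,0,.0265),circ(x,y,.045,.0265)]
    if n=="jar": return np.r_[circ(x,y,0,.024),circ(x,y,.07,.024)]
    if n=="canister": return np.r_[box(x,y,0,.022,.022,p[2]),box(x,y,.07,.0223,.0223,p[2])]
    if n=="long_tray": return np.r_[box(x,y,0,.046,.119,p[2]),box(x,y,.018,.046,.119,p[2])]
    if n=="short_tray": return np.r_[box(x,y,0,.046,.08,p[2]),box(x,y,.018,.046,.08,p[2])]
def render(n,c,p,s=4):
    m=np.zeros((400*s,640*s),np.uint8)
    def fill(pts): cv2.fillConvexPoly(m,np.round(cv2.convexHull(((proj(c,pts)+.5)*s-.5).astype(np.float32))).astype(np.int32),1)
    if n=="funnel":
        x,y=p[:2]
        fill(np.r_[circ(x,y,0,.03),circ(x,y,.005,.03)]);fill(np.r_[circ(x,y,.005,.03),circ(x,y,.036,.0075)]);fill(np.r_[circ(x,y,.036,.0075),circ(x,y,.076,.007)])
    else: fill(hullpts(n,p))
    return m
def fit(n,c,mask,p0,s=4):
    M=cv2.resize(mask.astype(np.float32),None,fx=s,fy=s)>.5
    sc=np.array([100,100,10.])[:len(p0)]
    def cost(q):
        r=render(n,c,q/sc,s)>0; return 1-(r&M).sum()/(r|M).sum()
    x0=np.array(p0)*sc
    simp=np.vstack([x0]+[x0+np.eye(len(x0))[i]*(0.8) for i in range(len(x0))])
    r=minimize(cost,x0,method="Nelder-Mead",options=dict(initial_simplex=simp,xatol=.01,fatol=1e-4,maxiter=120))
    return r.x/sc,1-r.fun
P0={"bottle":P["bottle"],"canister":P["canister"],"tin":P["tin"],"jar":P["jar"],"funnel":P["funnel"],"long_tray":P["long"],"short_tray":P["short"]}
E
python3 - <<'E'
from fit import *
import pickle
np.set_printoptions(precision=4,suppress=True)
T=np.load("pics/T1.npy");c=cam("wrist",T)
out=pickle.load(open("masks.pkl","rb"))
for n in P0:
    r=nets.silhouettes("wrist",n)
    if r: out["wrist",n]=(r[0]["mask"],r[0]["rect"],r[0]["p"])
pickle.dump(out,open("masks.pkl","wb"))
for n in P0:
  for k in ("wrist","top","scene"):
    if (k,n) in out: print(n,k,round(out[k,n][2],2),*fit(n,c if k=="wrist" else cam(k),out[k,n][0],P0[n]))
E
```

```text
bottle wrist 0.84 [ 0.4723 -0.2261] 0.9163785525930267
bottle top 0.59 [ 0.4741 -0.2225] 0.7838598686268377
bottle scene 0.57 [ 0.4722 -0.2243] 0.9314724354501047
canister wrist 0.53 [ 0.4649 -0.3113 -0.1612] 0.1412981639513835
canister scene 0.82 [ 0.4558 -0.3421 -0.3644] 0.9521094640820981
tin wrist 0.86 [0.4522 0.1111] 0.9551800146950772
tin top 0.65 [0.4524 0.111 ] 0.8496843127731909
tin scene 0.91 [0.453  0.1094] 0.922233300099701
jar wrist 0.62 [ 0.4567 -0.1187] 0.9580311140013006
jar top 0.75 [ 0.4569 -0.1188] 0.8995157384987893
jar scene 0.96 [ 0.4572 -0.119 ] 0.9470670568774653
funnel wrist 0.67 [0.4508 0.0051] 0.9353550129402498
funnel top 0.86 [0.4499 0.0052] 0.9358045143922137
funnel scene 0.68 [0.4507 0.0043] 0.9161334947259208
long_tray wrist 0.65 [0.6228 0.1981 0.0096] 0.981885332395357
long_tray top 0.95 [0.6225 0.1976 0.0216] 0.9329795178152336
long_tray scene 0.76 [0.6238 0.1976 0.0055] 0.9720441138753526
short_tray wrist 0.77 [ 0.6401 -0.1607 -0.0954] 0.938398411299762
short_tray top 0.59 [ 0.6412 -0.1606 -0.0609] 0.9600207064070402
short_tray scene 0.6 [ 0.6409 -0.1617 -0.0723] 0.9184960367740225
```

Call:
{"fn": "jog_arm", "kwargs": {"commands": [[40, -30, 7, -0.036, 0, 0], [40, -30, 7, 0, 0, 0], [40, -25, 7, 0, 0, 0], [40, 0, 0, 0, 0, 0], [30, 0, 0, 0, 0, 0], [10, 0, 0, 0, 0, 0], [0, 0, 0, 0, 0, 0]]}}

```text
clock: 5.25
position: [0.4494, 0.0081, 0.1296]
tool_rot: [1.831, 1.565, 0.272]
force: [-0.2, -0.3, 0.4]
grip_width: 0.0854
```

```bash
cat > st.py <<'E'
from h import *
import sys
np.set_printoptions(precision=4,suppress=True)
T=pose()
def to(x,y,z,yaw=0):
    """tool-frame delta (mm) & turn about tool x to bring TCP to x,y,z with tool-y at world angle yaw"""
    d=T[:3,:3].T@(np.array([x,y,z])-T[:3,3])*1000
    a=np.arctan2(T[1,1],T[0,1]); print("delta",d.round(1),"turn x",round(-(yaw-a),3),"tilt",T[:2,0],"pos",T[:3,3],observe()["clock"])
if len(sys.argv)>3: to(*map(float,sys.argv[1:]))
E
python3 st.py .4505 .005 .052
```

```text
delta [77.6  0.7  3.2] turn x 0.012 tilt [0.0052 0.0014] pos [0.4494 0.0081 0.1296] 5.25
```

Call:
{"fn": "jog_arm", "kwargs": {"commands": [[30, 0.5, 3, 0.012, 0, 0], [30, 0, 0, 0, 0, 0], [17, 0, 0, 0, 0, 0], [0, 0, 0, 0, 0, 0]]}}

```text
clock: 5.65
position: [0.4556, 0.0066, 0.0553]
tool_rot: [1.839, 1.557, 0.27]
force: [0.3, -0.4, 0.9]
grip_width: 0.0855
```

Call:
{"fn": "jog_arm", "kwargs": {"commands": [[0, 0, 0, 0, 0, 0], [0, 0, 0, 0, 0, 0], [0, 0, 0, 0, 0, 0], [0, 0, 0, 0, 0, 0], [0, 0, 0, 0, 0, 0], [0, 0, 0, 0, 0, 0], [0, 0, 0, 0, 0, 0], [0, 0, 0, 0, 0, 0]], "gripper": 255, "newtons": 40}}

```text
clock: 6.45
position: [0.4587, 0.0074, 0.0608]
tool_rot: [1.82, 1.549, 0.251]
force: [-0.2, -0.2, 0.2]
grip_width: 0.0134
```

```bash
cat >> st.py <<'E'
def tilt():
    # rotation vector in tool axes to make tool x point down
    v=np.cross([1,0,0],T[:3,:3].T@np.array([0,0,-1.])); print("level turn y,z",v[1:].round(4), "w",observe()["grip_width"], "F",observe()["force"])
tilt()
E
python3 st.py .4505 .005 .20
```

```text
delta [-139.4   -5.4    1.7] turn x 0.002 tilt [0.0207 0.0053] pos [0.4587 0.0074 0.0608] 6.45
level turn y,z [-0.0053 -0.0207] w 0.013443077406416148 F [-0.2492 -0.1504  0.2063]
```

Call:
{"fn": "jog_arm", "kwargs": {"commands": [[-25, 0, 0, 0, 0, 0], [-35, 0, 0, 0, -0.005, -0.015], [-35, 0, -10, 0, 0, 0], [-20, 20, -20, 0, 0, 0], [0, 35, -25, 0, 0, 0], [0, 35, -25, 0, 0, 0], [0, 35, -20, 0, 0, 0], [0, 30, -10, 0, 0, 0], [0, 10, -5, 0, 0, 0], [0, 0, 0, 0, 0, 0]]}}

```text
clock: 7.45
position: [0.626, 0.1267, 0.1797]
tool_rot: [2.074, 1.569, 0.504]
force: [-0.1, -0.5, -0.7]
grip_width: 0.0131
```

```bash
python3 st.py .6236 .120 .056 0.008
python3 - <<'E'
from h import *
T=pose();np.save("pics/T2.npy",T)
for n in("wrist","scene"):
  im=grab_frame(n);cv2.imwrite(f"pics/{n}2.png",im[:,:,::-1])
E
```

```text
delta [123.7  -2.5   6.8] turn x -0.007 tilt [0.0014 0.0008] pos [0.626  0.1267 0.1797] 7.45
level turn y,z [-0.0008 -0.0014] w 0.013068181794677931 F [-0.1221 -0.4902 -0.7056]
```

View pics/wrist2.png

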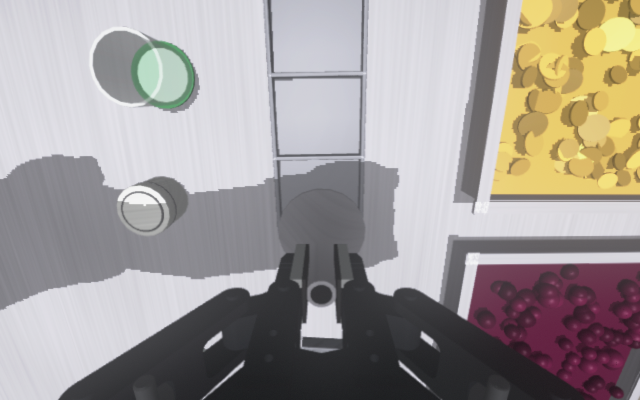

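View pics/scene2.png

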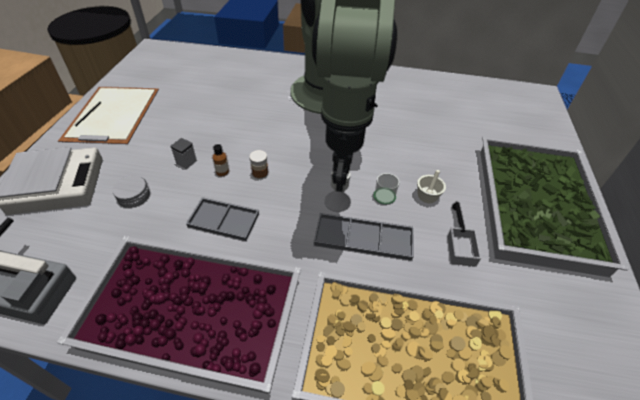

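Run:
```python
from ov import *
T=np.load("pics/T2.npy");c=cam("wrist",T);im=cv2.imread("pics/wrist2.png")
o=cv2.resize(im[160:340,230:410],None,fx=4,fy=4,interpolation=cv2.INTER_CUBIC)
def W(p): return p@T[:3,:3].T+T[:3,3]
a=np.linspace(0,6.3,41)
for dz,col in((0,(0,255,0)),(.003,(0,0,255))):
  for x,r in((.058,.03),(.060-.076,.007)):
    p=np.c_[0*a+x,r*np.cos(a),r*np.sin(a)+dz]
    q=((proj(c,W(p))-[230,160]+.5)*4-.5); cv2.polylines(o,[np.round(q).astype(np.int32)],False,col,1)
cv2.imwrite("pics/c.png",o)
```

```text
(no output)
```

View pics/c.png

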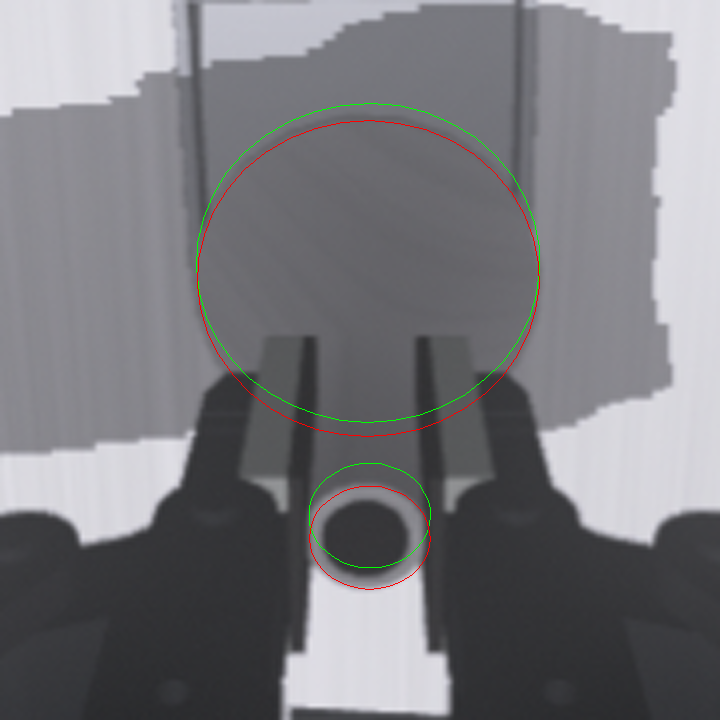

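Call:
{"fn": "jog_arm", "kwargs": {"commands": [[30, -2, 4, 0, 0, 0], [35, 0, 0, 0, 0, 0], [30, 0, 0, 0, 0, 0], [10, 0, 0, 0, 0, 0]]}}

```text
clock: 7.95
position: [0.6211, 0.1195, 0.0749]
tool_rot: [1.906, 1.567, 0.333]
force: [-1.0, 0.4, -0.7]
grip_width: 0.0131
```

```bash
python3 st.py .6236 .123 .063 0.008
```

```text
delta [11.9  2.4 -3.5] turn x -0.01 tilt [0.004  0.0014] pos [0.6211 0.1195 0.0749] 7.95
level turn y,z [-0.0014 -0.004 ] w 0.013110165368663072 F [-0.9835  0.4209 -0.7172]
```

Call:
{"fn": "jog_arm", "kwargs": {"commands": [[4, 2.5, -3.5, 0, 0, -0.004], [4, 0, 0, 0, 0, 0], [2, 0, 0, 0, 0, 0]]}}

```text
clock: 8.25
position: [0.6236, 0.1226, 0.0662]
tool_rot: [3.047, 1.569, 1.473]
force: [-0.0, -0.6, -0.9]
grip_width: 0.013
```

```bash
python3 st.py .6236 .123 .063 0.008
```

```text
delta [ 3.2 -0.  -0.4] turn x -0.011 tilt [0.0001 0.0013] pos [0.6236 0.1226 0.0662] 8.25
level turn y,z [-0.0013 -0.0001] w 0.013020243224093512 F [-0.036  -0.5578 -0.8614]
```

Call:
{"fn": "jog_arm", "kwargs": {"commands": [[2.5, 0, 0, 0, 0, 0], [0, 0, 0, 0, 0, 0]]}}

```text
clock: 8.45
position: [0.6244, 0.1228, 0.065]
tool_rot: [2.287, 1.568, 0.714]
force: [0.2, 0.3, -0.7]
grip_width: 0.013
```

Call:
{"fn": "jog_arm", "kwargs": {"commands": [[1.5, 0, 0, 0, 0, 0], [0, 0, 0, 0, 0, 0]]}}

```text
clock: 8.65
position: [0.6248, 0.1229, 0.0643]
tool_rot: [2.168, 1.567, 0.594]
force: [0.1, 0.3, 0.0]
grip_width: 0.0133
```

Call:
{"fn": "jog_arm", "kwargs": {"commands": [[2, 0, 0, 0, 0, 0], [1, 0, 0, 0, 0, 0]]}}

```text
clock: 8.85
position: [0.6255, 0.1229, 0.0625]
tool_rot: [2.079, 1.565, 0.505]
force: [-7.6, -0.5, 24.5]
grip_width: 0.0132
```

Call:
{"fn": "jog_arm", "kwargs": {"commands": [[-0.5, -1, 0, 0, 0, 0], [0, 0, 0, 0, 0, 0], [0, 0, 0, 0, 0, 0], [0, 0, 0, 0, 0, 0], [0, 0, 0, 0, 0, 0], [0, 0, 0, 0, 0, 0]], "gripper": 0}}

```text
clock: 9.45
position: [0.6246, 0.1229, 0.0629]
tool_rot: [2.068, 1.565, 0.494]
force: [-0.1, 0.5, -0.8]
grip_width: 0.0855
```

```bash
python3 st.py .4525 .1105 .13 0
```

```text
delta [ -68.  -171.7   12.7] turn x -0.003 tilt [0.0052 0.0028] pos [0.6246 0.1229 0.0629] 9.45
level turn y,z [-0.0028 -0.0052] w 0.08551470901838525 F [-0.104   0.4748 -0.7981]
```

Call:
{"fn": "jog_arm", "kwargs": {"commands": [[-40, 0, 0, 0, -0.003, -0.005], [-25, -20, 0, 0, 0, 0], [-5, -40, 4, 0, 0, 0], [0, -45, 4, 0, 0, 0], [0, -40, 4, 0, 0, 0], [0, -25, 0, 0, 0, 0], [0, 0, 0, 0, 0, 0]]}}

```text
clock: 10.15
position: [0.4477, 0.1102, 0.1346]
tool_rot: [-1.603, 1.57, 3.106]
force: [1.0, 0.4, 0.2]
grip_width: 0.0853
```

```bash
python3 st.py .4525 .1105 .033 0
python3 - <<'E'
from fit import *
T=pose();np.save("pics/T3.npy",T)
im=grab_frame("wrist");cv2.imwrite(f"pics/wrist3.png",im[:,:,::-1])
c=cam("wrist",T)
np.set_printoptions(precision=4,suppress=True)
for n in ("tin","funnel","long_tray"):
  r=nets.silhouettes("wrist",n)
  if r: print(n,r[0]["p"],r[0]["rect"],fit(n,c,r[0]["mask"],dict(P0,funnel=(.623,.12))[n]))
E
```

```text
delta [101.6   4.8  -0.3] turn x -0.003 tilt [-0.0003  0.    ] pos [0.4477 0.1102 0.1346] 10.15
level turn y,z [-0.      0.0003] w 0.08528109123727654 F [1.0049 0.4106 0.2175]
tin 0.64 [297.2, 168.6, 364.2, 237.3] (array([0.4524, 0.1117]), np.float64(0.9582357085511117))
funnel 0.79 [481.5, 156.1, 588.3, 223.7] (array([0.6288, 0.1198]), np.float64(0.9385051233984976))
long_tray 0.94 [452.7, 1.9, 610.3, 234.0] (array([0.6241, 0.1981, 0.0089]), np.float64(0.8468961190406372))
```

View pics/wrist3.png

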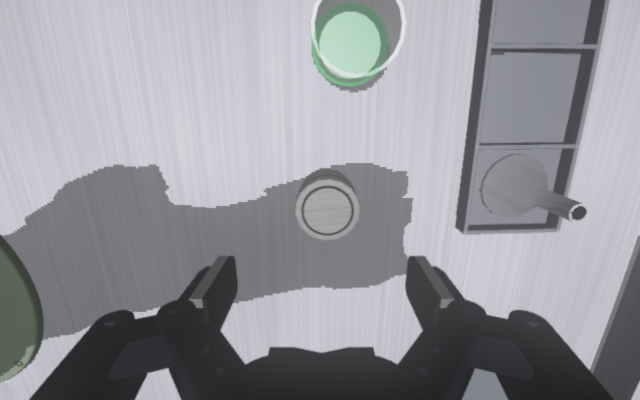

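Call:
{"fn": "jog_arm", "kwargs": {"commands": [[35, 5, -1, 0, 0, 0], [35, 0, 0, 0, 0, 0], [25, 0, 0, 0, 0, 0], [8, 0, 0, 0, 0, 0], [1, 0, 0, 0, 0, 0]]}}

```text
clock: 10.85
position: [0.4627, 0.1118, 0.0269]
tool_rot: [1.722, 1.564, 0.145]
force: [-1.6, 0.1, -0.2]
grip_width: 0.0853
```

```bash
python3 st.py .4524 .1113 .031 0
```

```text
delta [ -4.2 -10.3   0.5] turn x -0.006 tilt [0.007 0.001] pos [0.4627 0.1118 0.0269] 10.85
level turn y,z [-0.0011 -0.007 ] w 0.08533173244934497 F [-1.5676  0.0861 -0.2029]
```

Call:
{"fn": "jog_arm", "kwargs": {"commands": [[-4, -9, 0.5, 0, -0.001, -0.007], [0, 0, 0, 0, 0, 0]]}}

```text
clock: 11.05
position: [0.4538, 0.1111, 0.0322]
tool_rot: [2.007, 1.571, 0.43]
force: [-0.4, -1.8, 0.1]
grip_width: 0.0852
```

Call:
{"fn": "jog_arm", "kwargs": {"commands": [[0, 0, 0, 0, 0, 0], [0, 0, 0, 0, 0, 0], [0, 0, 0, 0, 0, 0], [0, 0, 0, 0, 0, 0], [0, 0, 0, 0, 0, 0], [0, 0, 0, 0, 0, 0]], "gripper": 255}}

```text
clock: 11.65
position: [0.4553, 0.1121, 0.0354]
tool_rot: [1.996, 1.565, 0.42]
force: [-0.1, 0.2, -0.6]
grip_width: 0.0519
```

```bash
python3 st.py .622 .276 .15 0.008
```

```text
delta [-113.4  166.4 -165.1] turn x -0.014 tilt [0.0049 0.0022] pos [0.4553 0.1121 0.0354] 11.65
level turn y,z [-0.0022 -0.0049] w 0.051903422133800406 F [-0.0717  0.2225 -0.5784]
```

Call:
{"fn": "jog_arm", "kwargs": {"commands": [[-30, 0, 0, 0, 0, 0], [-40, 5, -5, 0, -0.002, -0.005], [-35, 25, -25, 0, 0, 0], [-10, 35, -35, 0, 0, 0], [0, 35, -35, 0, 0, 0], [0, 35, -35, 0, 0, 0], [0, 25, -25, 0, 0, 0], [0, 6, -6, 0, 0, 0], [0, 0, 0, 0, 0, 0]]}}

```text
clock: 12.55
position: [0.6245, 0.2812, 0.1537]
tool_rot: [-1.458, 1.568, -3.036]
force: [0.5, -0.9, -1.4]
grip_width: 0.0515
```

```bash
python3 st.py .622 .276 .045 0.008;  python3 - <<'E'
from fit import *
T=pose();np.save("pics/T4.npy",T)
im=grab_frame("wrist");cv2.imwrite(f"pics/wrist4.png",im[:,:,::-1])
E
```

```text
delta [108.7  -2.2   5.1] turn x -0.015 tilt [-0.0031 -0.0003] pos [0.6245 0.2812 0.1537] 12.55
level turn y,z [0.0003 0.0031] w 0.05149668333685455 F [ 0.5265 -0.8693 -1.3957]
```

View pics/wrist4.png

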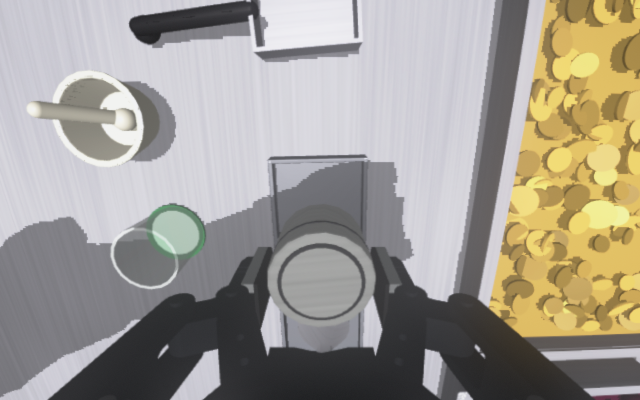

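Call:
{"fn": "jog_arm", "kwargs": {"commands": [[35, -4, 4, 0, 0, 0], [35, -1, 1, 0, 0, 0], [25, -1, 0, 0, 0, 0], [8, 0, 0, 0, 0, 0]]}}

```text
clock: 13.0
position: [0.6164, 0.2726, 0.05]
tool_rot: [-1.595, 1.569, 3.108]
force: [-0.0, 0.1, -0.5]
grip_width: 0.0517
```

```bash
python3 st.py .622 .276 .038 0.008
```

```text
delta [12.   5.6 -3.5] turn x -0.017 tilt [-0.0014  0.    ] pos [0.6164 0.2726 0.05  ] 13.0
level turn y,z [-0.      0.0014] w 0.051696719688811704 F [-0.0096  0.1177 -0.4983]
```

Call:
{"fn": "jog_arm", "kwargs": {"commands": [[4, 5, -3.5, 0, 0, 0], [3, 0, 0, 0, 0, 0], [2, 0, 0, 0, 0, 0], [1, 0, 0, 0, 0, 0]]}}

```text
clock: 13.4
position: [0.6226, 0.2754, 0.0421]
tool_rot: [2.476, 1.57, 0.894]
force: [-0.8, -0.6, -1.2]
grip_width: 0.0515
```

Call:
{"fn": "jog_arm", "kwargs": {"commands": [[1.5, 0, 0, 0, 0, 0], [0, 0, 0, 0, 0, 0]]}}

```text
clock: 13.6
position: [0.6231, 0.2757, 0.0417]
tool_rot: [2.187, 1.568, 0.605]
force: [0.7, -0.3, -0.0]
grip_width: 0.0513
```

Call:
{"fn": "jog_arm", "kwargs": {"commands": [[3, 0, 0, 0, 0, 0], [1, 0, 0, 0, 0, 0]]}}

```text
clock: 13.8
position: [0.6235, 0.2758, 0.0387]
tool_rot: [2.217, 1.567, 0.636]
force: [-7.5, -2.0, 15.1]
grip_width: 0.0514
```

Call:
{"fn": "jog_arm", "kwargs": {"commands": [[1.5, 0, 0, 0, 0, 0], [1, 0, 0, 0, 0, 0]]}}

```text
clock: 14.0
position: [0.6234, 0.2759, 0.0387]
tool_rot: [2.457, 1.567, 0.876]
force: [-6.8, -2.2, 14.9]
grip_width: 0.0514
```

Call:
{"fn": "jog_arm", "kwargs": {"commands": [[0, 0, 0, 0, 0, 0], [0, 0, 0, 0, 0, 0], [0, 0, 0, 0, 0, 0], [0, 0, 0, 0, 0, 0]], "gripper": 0}}

```text
clock: 14.4
position: [0.6235, 0.276, 0.0388]
tool_rot: [2.432, 1.567, 0.851]
force: [-0.3, -0.2, 0.0]
grip_width: 0.0855
```

```bash
python3 st.py .4725 -.2245 .18 -0.3
```

```text
delta [-143.2 -145.4  501.6] turn x 0.29 tilt [0.0028 0.0032] pos [0.6235 0.276  0.0388] 14.4
level turn y,z [-0.0032 -0.0028] w 0.08550761102227633 F [-0.2863 -0.2463  0.0097]
```

Call:
{"fn": "jog_arm", "kwargs": {"commands": [[-40, 0, 0, 0, -0.003, -0.003], [-50, 0, 10, 0, 0, 0], [-50, -10, 40, 0, 0, 0], [0, -15, 45, 0, 0, 0], [0, -15, 45, 0, 0, 0], [0, -15, 45, 0, 0, 0], [0, -15, 45, 0, 0, 0], [0, -15, 45, 0, 0, 0], [0, -15, 45, 0, 0, 0], [0, -15, 45, 0, 0, 0], [0, -15, 45, 0, 0, 0], [0, -15, 45, 0, 0, 0], [0, -5, 20, 0, 0, 0], [0, 0, 0, 0, 0, 0]]}}

```text
clock: 15.8
position: [0.465, -0.2056, 0.1723]
tool_rot: [1.182, 1.568, -0.396]
force: [-0.2, -0.1, 0.5]
grip_width: 0.0855
```

```bash
python3 st.py .4725 -.2245 .04 0;  python3 - <<'E'
from fit import *
T=pose();np.save("pics/T5.npy",T)
im=grab_frame("wrist");cv2.imwrite(f"pics/wrist5.png",im[:,:,::-1])
c=cam("wrist",T)
np.set_printoptions(precision=4,suppress=True)
for n in ("bottle","jar","canister"):
  r=nets.silhouettes("wrist",n)
  if r: print(n,r[0]["p"],r[0]["rect"],fit(n,c,r[0]["mask"],P0[n]))
E
```

```text
delta [132.3   7.2  18.6] turn x -0.008 tilt [ 0.003  -0.0013] pos [ 0.465  -0.2056  0.1723] 15.8
level turn y,z [ 0.0012 -0.003 ] w 0.0854893417307719 F [-0.2127 -0.1165  0.5329]
bottle 0.88 [311.3, 188.3, 350.0, 254.2] (array([ 0.4727, -0.2248]), np.float64(0.932440034777272))
jar 0.95 [275.1, 62.3, 338.6, 128.8] (array([ 0.4568, -0.1177]), np.float64(0.956856416819691))
canister 0.93 [287.4, 281.1, 338.6, 351.2] (array([ 0.459 , -0.3396,  0.1686]), np.float64(0.8093657625888088))
```

View pics/wrist5.png

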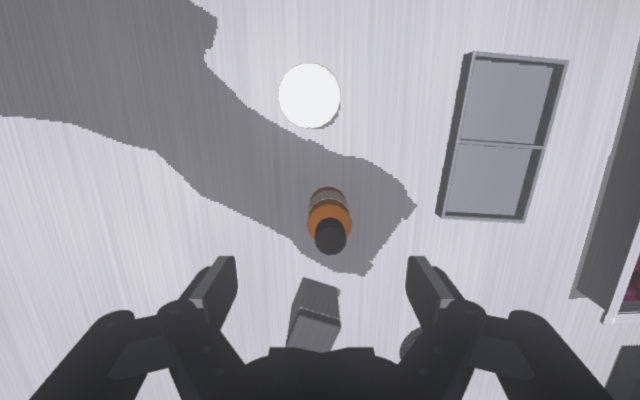

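Call:
{"fn": "jog_arm", "kwargs": {"commands": [[10, 4, 18.5, 0, 0, -0.003], [30, 0, 0, 0, 0, 0], [30, 0, 0, 0, 0, 0], [25, 0, 0, 0, 0, 0], [10, 0, 0, 0, 0, 0]]}}

```text
clock: 16.5
position: [0.4758, -0.2134, 0.0648]
tool_rot: [1.83, 1.566, 0.269]
force: [0.8, 0.5, 0.2]
grip_width: 0.0854
```

```bash
python3 st.py .4726 -.2246 .039 0
```

```text
delta [25.7 -3.4 11.2] turn x 0.01 tilt [0.0044 0.0012] pos [ 0.4758 -0.2134  0.0648] 16.5
level turn y,z [-0.0012 -0.0044] w 0.08538653351676058 F [0.8239 0.4973 0.2327]
```

Call:
{"fn": "jog_arm", "kwargs": {"commands": [[8, -3.5, 11, 0, 0, -0.004], [12, 0, 1, 0, 0, 0], [5, 0, 0, 0, 0, 0], [0, 0, 0, 0, 0, 0]]}}

```text
clock: 16.9
position: [0.4734, -0.2251, 0.0386]
tool_rot: [2.844, 1.569, 1.286]
force: [0.2, -0.3, -0.6]
grip_width: 0.0857
```

```bash
python3 st.py .4726 -.2246 .039 0
```

```text
delta [-0.4 -0.8 -0.5] turn x 0.013 tilt [0.0004 0.0013] pos [ 0.4734 -0.2251  0.0386] 16.9
level turn y,z [-0.0013 -0.0004] w 0.08568972242176338 F [ 0.1641 -0.3112 -0.6325]
```

Call:
{"fn": "jog_arm", "kwargs": {"commands": [[0.4, 0, 0, 0.003, 0, -0.001], [0.4, 0, 0, 0.003, 0, -0.001], [0.4, 0, 0, 0, 0, -0.001], [0.4, 0, 0, 0, 0, -0.001], [0.4, 0, 0, 0, 0, -0.001], [0, 0, 0, 0, 0, 0], [0, 0, 0, 0, 0, 0]], "gripper": 255}}

```text
clock: 17.6
position: [0.4744, -0.2251, 0.0391]
tool_rot: [-1.899, 1.569, 2.82]
force: [0.0, 0.5, -1.7]
grip_width: 0.0391
```

```bash
python3 st.py .623 .198 .18 0.008
```

```text
delta [-140.9  151.1 -422.3] turn x -0.001 tilt [-0.002   0.0007] pos [ 0.4744 -0.2251  0.0391] 17.6
level turn y,z [-0.0007  0.002 ] w 0.03907239354679627 F [ 0.0117  0.477  -1.6836]
```

Call:
{"fn": "jog_arm", "kwargs": {"commands": [[-25, 0, 0, 0, 0, 0], [-40, 0, 0, 0, 0, 0.002], [-45, 5, -10, 0, 0, 0], [-30, 15, -30, 0, 0, 0], [0, 15, -40, 0, 0, 0], [0, 15, -40, 0, 0, 0], [0, 15, -40, 0, 0, 0], [0, 15, -40, 0, 0, 0], [0, 15, -40, 0, 0, 0], [0, 15, -40, 0, 0, 0], [0, 15, -40, 0, 0, 0], [0, 15, -40, 0, 0, 0], [0, 10, -30, 0, 0, 0], [0, 5, -15, 0, 0, 0], [0, 0, 0, 0, 0, 0]]}}

```text
clock: 19.1
position: [0.6318, 0.1977, 0.1853]
tool_rot: [2.756, 1.568, 1.189]
force: [-0.3, 0.1, -2.4]
grip_width: 0.0391
```

```bash
python3 st.py .623 .198 .05 0.008;  python3 - <<'E'
from fit import *
T=pose();np.save("pics/T6.npy",T)
im=grab_frame("wrist");cv2.imwrite(f"pics/wrist6.png",im[:,:,::-1])
E
```

```text
delta [135.3  -8.9   0.1] turn x -0.004 tilt [0.001  0.0026] pos [0.6318 0.1977 0.1853] 19.1
level turn y,z [-0.0026 -0.001 ] w 0.03906910276548816 F [-0.3285  0.0709 -2.4445]
```

View pics/wrist6.png

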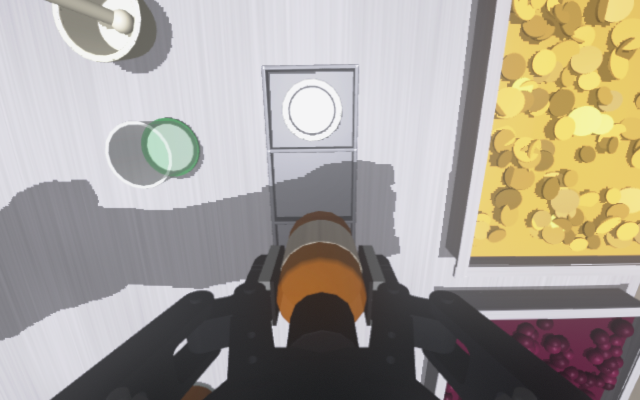

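Call:
{"fn": "jog_arm", "kwargs": {"commands": [[25, -6, 0, 0, 0, 0], [35, -2, 0, 0, 0, 0], [30, 0, 0, 0, 0, 0], [15, 0, 0, 0, 0, 0], [3, 0, 0, 0, 0, 0]]}}

```text
clock: 19.65
position: [0.6242, 0.1882, 0.0765]
tool_rot: [1.54, 1.567, -0.036]
force: [-0.6, 0.0, -0.8]
grip_width: 0.0389
```

```bash
python3 st.py .623 .198 .046 0.008
```

```text
delta [30.5 -1.3 -9.8] turn x -0.013 tilt [ 0.0038 -0.0001] pos [0.6242 0.1882 0.0765] 19.65
level turn y,z [ 0.0001 -0.0038] w 0.03893062545468287 F [-0.5736  0.0001 -0.7825]
```

Call:
{"fn": "jog_arm", "kwargs": {"commands": [[10, -1, -10, 0, 0, -0.003], [10, 0, -1, 0, 0, 0], [5, 0, 0, 0, 0, 0], [2, 0, 0, 0, 0, 0]]}}

```text
clock: 20.05
position: [0.6248, 0.1996, 0.0504]
tool_rot: [1.803, 1.567, 0.226]
force: [0.2, -0.4, -1.6]
grip_width: 0.039
```

```bash
python3 st.py .623 .198 .043 0.008
```

```text
delta [ 7.4 -1.8  1.6] turn x -0.014 tilt [0.0038 0.0009] pos [0.6248 0.1996 0.0504] 20.05
level turn y,z [-0.0009 -0.0038] w 0.03898227679263213 F [ 0.2406 -0.3509 -1.5977]
```

Call:
{"fn": "jog_arm", "kwargs": {"commands": [[2.5, -1.5, 1, 0, -0.001, -0.004], [2.5, 0, 0, 0, 0, 0], [2, 0, 0, 0, 0, 0]]}}

```text
clock: 20.35
position: [0.6237, 0.1986, 0.0439]
tool_rot: [1.803, 1.57, 0.226]
force: [-0.7, -0.2, -1.1]
grip_width: 0.039
```

Call:
{"fn": "jog_arm", "kwargs": {"commands": [[2, 0, 0, 0, 0, 0], [1, 0, 0, 0, 0, -0.001]]}}

```text
clock: 20.55
position: [0.6239, 0.1986, 0.0427]
tool_rot: [-3.081, 1.57, 1.626]
force: [-10.1, -1.5, 22.5]
grip_width: 0.039
```

Seated with 22 N of contact at the expected height, so I release the bottle.

Call:
{"fn": "jog_arm", "kwargs": {"commands": [[0, 0, 0, 0, 0, 0], [0, 0, 0, 0, 0, 0], [0, 0, 0, 0, 0, 0], [0, 0, 0, 0, 0, 0], [0, 0, 0, 0, 0, 0]], "gripper": 0}}

```text
clock: 21.05
position: [0.6246, 0.1986, 0.0434]
tool_rot: [2.42, 1.569, 0.843]
force: [0.3, 0.4, 0.7]
grip_width: 0.0853
```

```bash
python3 st.py .4568 -.1185 .18 0
```

```text
delta [-137.4 -165.5  317.9] turn x -0.007 tilt [0.0015 0.0016] pos [0.6246 0.1986 0.0434] 21.05
level turn y,z [-0.0017 -0.0015] w 0.08532058046460245 F [0.3236 0.4096 0.6973]
```

Call:
{"fn": "jog_arm", "kwargs": {"commands": [[-30, 0, 0, 0, 0, 0], [-45, 0, 0, 0, -0.001, -0.001], [-40, -5, 8, 0, 0, 0], [-15, -20, 40, 0, 0, 0], [0, -25, 45, 0, 0, 0], [0, -25, 45, 0, 0, 0], [0, -25, 45, 0, 0, 0], [0, -25, 45, 0, 0, 0], [0, -25, 45, 0, 0, 0], [0, -15, 35, 0, 0, 0], [0, 0, 20, 0, 0, 0], [0, 0, 0, 0, 0, 0]]}}

```text
clock: 22.25
position: [0.4559, -0.1297, 0.1778]
tool_rot: [1.759, 1.567, 0.184]
force: [0.2, 0.5, -0.4]
grip_width: 0.0849
```

```bash
python3 st.py .4568 -.1185 .04 0;  python3 - <<'E'
from fit import *
T=pose();np.save("pics/T7.npy",T)
im=grab_frame("wrist");cv2.imwrite(f"pics/wrist7.png",im[:,:,::-1])
c=cam("wrist",T)
np.set_printoptions(precision=4,suppress=True)
for n in ("jar","short_tray"):
  r=nets.silhouettes("wrist",n)
  if r: print(n,r[0]["p"],r[0]["rect"],fit(n,c,r[0]["mask"],P0[n]))
E
```

```text
delta [137.9   0.3 -11.1] turn x -0.005 tilt [0.0038 0.0007] pos [ 0.4559 -0.1297  0.1778] 22.25
level turn y,z [-0.0007 -0.0038] w 0.08489596280017286 F [ 0.1812  0.5414 -0.3793]
jar 0.86 [296.8, 152.9, 347.1, 216.8] (array([ 0.4567, -0.1175]), np.float64(0.971449300102424))
short_tray 0.95 [437.9, 140.1, 555.7, 278.8] (array([ 0.6421, -0.1603, -0.0685]), np.float64(0.970143858888166))
```

View pics/wrist7.png

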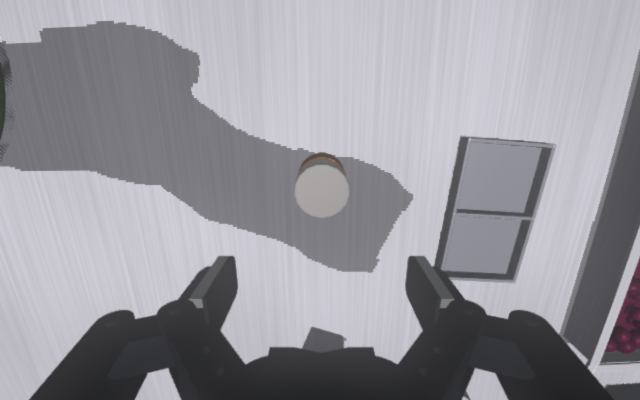

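Jar at (0.457, −0.118), consistent with the earlier fits. I descend to it in two stages.

Call:
{"fn": "jog_arm", "kwargs": {"commands": [[20, -3, -11, 0, 0, -0.004], [35, 0, 0, 0, 0, 0], [30, 0, 0, 0, 0, 0], [15, 0, 0, 0, 0, 0], [3, 0, 0, 0, 0, 0]]}}

```text
clock: 22.9
position: [0.4566, -0.1081, 0.0713]
tool_rot: [2.605, 1.567, 1.043]
force: [-0.4, -0.5, 0.7]
grip_width: 0.0851
```

```bash
python3 st.py .4567 -.118 .04 0
```

```text
delta [31.3 -0.1 10. ] turn x 0.01 tilt [0.002  0.0034] pos [ 0.4566 -0.1081  0.0713] 22.9
level turn y,z [-0.0034 -0.002 ] w 0.0851456742263965 F [-0.4377 -0.5383  0.655 ]
```

Call:
{"fn": "jog_arm", "kwargs": {"commands": [[10, 0, 9, 0, -0.003, -0.002], [12, 0, 0, 0, 0, 0], [6, 0, 0, 0, 0, 0], [2, 0, 0, 0, 0, 0]]}}

```text
clock: 23.3
position: [0.4581, -0.1164, 0.0402]
tool_rot: [1.664, 1.569, 0.105]
force: [-0.0, -0.1, 0.7]
grip_width: 0.0854
```

```bash
python3 st.py .4567 -.118 .04 0
```

```text
delta [ 0.2 -1.5  1.6] turn x 0.012 tilt [0.0016 0.0002] pos [ 0.4581 -0.1164  0.0402] 23.3
level turn y,z [-0.0002 -0.0016] w 0.08542052703057344 F [-0.0456 -0.104   0.7024]
```

Call:
{"fn": "jog_arm", "kwargs": {"commands": [[0.4, -1, 1.5, 0.003, 0, -0.001], [0.4, 0, 0, 0.003, 0, -0.001], [0.4, 0, 0, 0, 0, -0.001], [0.4, 0, 0, 0, 0, -0.001], [0.4, 0, 0, 0, 0, -0.001], [0, 0, 0, 0, 0, 0], [0, 0, 0, 0, 0, 0]], "gripper": 255}}

```text
clock: 24.0
position: [0.4577, -0.118, 0.04]
tool_rot: [-1.867, 1.569, 2.85]
force: [-1.1, 1.0, -1.5]
grip_width: 0.047
```

```bash
python3 st.py .6440 -.1215 .13 -0.07
```

```text
delta [-90.3 186.2   4.4] turn x 0.075 tilt [-0.0016  0.0005] pos [ 0.4577 -0.118   0.04  ] 24.0
level turn y,z [-0.0005  0.0016] w 0.047033231177784685 F [-1.1148  0.9627 -1.4631]
```

Call:
{"fn": "jog_arm", "kwargs": {"commands": [[-25, 0, 0, 0, 0, 0], [-40, 0, 0, 0.02, 0, 0.001], [-25, 20, 0, 0.02, 0, 0], [0, 40, 0, 0.02, 0, 0], [0, 45, 0, 0.015, 0, 0], [0, 40, 0, 0, 0, 0], [0, 30, 0, 0, 0, 0], [0, 8, 0, 0, 0, 0], [0, 0, 0, 0, 0, 0], [0, 0, 0, 0, 0, 0]]}}

```text
clock: 25.0
position: [0.6447, -0.1273, 0.1331]
tool_rot: [-2.065, 1.568, 2.574]
force: [0.0, 0.5, -1.6]
grip_width: 0.0467
```

```bash
python3 st.py .6438 -.1216 .07 -0.07
```

```text
delta [63.1 -1.1 -5.5] turn x -0.003 tilt [-0.0026  0.0017] pos [ 0.6447 -0.1273  0.1331] 25.0
level turn y,z [-0.0015  0.0027] w 0.04672494099949067 F [ 0.0045  0.541  -1.6312]
```

Call:
{"fn": "jog_arm", "kwargs": {"commands": [[20, -1, -5, 0, -0.001, 0.002], [25, 0, 0, 0, 0, 0], [15, 0, 0, 0, 0, 0], [5, 0, 0, 0, 0, 0]]}}

```text
clock: 25.4
position: [0.6409, -0.1223, 0.0681]
tool_rot: [-3.06, 1.57, 1.578]
force: [0.1, 0.2, -1.7]
grip_width: 0.047
```

```bash
python3 st.py .6438 -.1216 .046 -0.07;  python3 - <<'E'
from fit import *
T=pose();np.save("pics/T8.npy",T)
im=grab_frame("wrist");cv2.imwrite(f"pics/wrist8.png",im[:,:,::-1])
E
```

```text
delta [22.1  2.8 -0.9] turn x -0.004 tilt [-0.      0.0008] pos [ 0.6409 -0.1223  0.0681] 25.4
level turn y,z [-0.0008  0.0001] w 0.04696299966851674 F [ 0.0954  0.2197 -1.655 ]
```

View pics/wrist8.png

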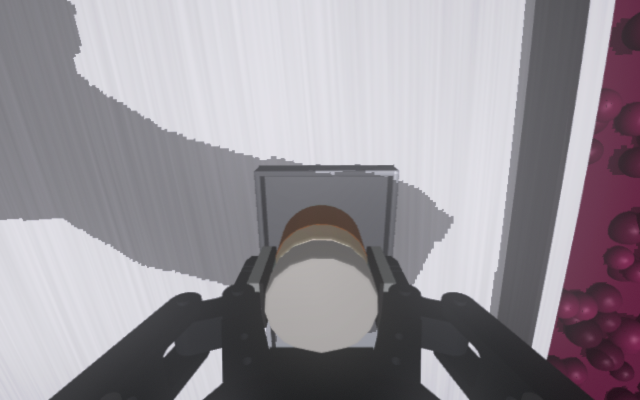

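Call:
{"fn": "jog_arm", "kwargs": {"commands": [[8, 2.5, -1, 0, 0, 0], [8, 0, 0, 0, 0, 0], [4, 0, 0, 0, 0, 0], [1.5, 0, 0, 0, 0, 0]]}}

```text
clock: 25.85
position: [0.6444, -0.1219, 0.0469]
tool_rot: [1.846, 1.569, 0.2]
force: [-1.5, 0.3, -1.6]
grip_width: 0.0471
```

Call:
{"fn": "jog_arm", "kwargs": {"commands": [[1.5, 0, 0, 0, 0, 0], [1, 0, 0, 0, 0, 0]]}}

```text
clock: 26.05
position: [0.6446, -0.122, 0.0445]
tool_rot: [1.775, 1.568, 0.13]
force: [0.7, -0.2, -0.7]
grip_width: 0.0471
```

Call:
{"fn": "jog_arm", "kwargs": {"commands": [[1.5, 0, 0, 0, 0, 0], [1, 0, 0, 0, 0, -0.001]]}}

```text
clock: 26.25
position: [0.6449, -0.1221, 0.0435]
tool_rot: [1.994, 1.568, 0.349]
force: [-10.0, 3.6, 24.9]
grip_width: 0.0469
```

Call:
{"fn": "jog_arm", "kwargs": {"commands": [[0, 0, 0, 0, 0, 0], [0, 0, 0, 0, 0, 0], [0, 0, 0, 0, 0, 0], [0, 0, 0, 0, 0, 0], [0, 0, 0, 0, 0, 0]], "gripper": 0}}

```text
clock: 26.75
position: [0.6455, -0.1223, 0.0444]
tool_rot: [1.82, 1.567, 0.174]
force: [0.6, -0.4, 0.1]
grip_width: 0.0851
```

Call:
{"fn": "jog_arm", "kwargs": {"commands": [[-25, 0, 0, 0, 0, 0], [-40, 0, 0, 0, 0, 0], [-40, -5, 8, 0, 0, 0], [-20, -35, 30, 0, 0, 0], [0, -40, 35, 0, 0, 0], [0, -40, 35, 0, 0, 0], [0, -35, 30, 0, 0, 0], [0, -10, 10, 0, 0, 0], [0, 0, 0, 0, 0, 0], [0, 0, 0, 0, 0, 0]]}}

```text
clock: 27.75
position: [0.4665, -0.2593, 0.1731]
tool_rot: [1.642, 1.565, -0.001]
force: [2.0, 0.6, -0.1]
grip_width: 0.0856
```

```bash
python3 st.py .456 -.342 .04 0;  python3 - <<'E'
from fit import *
T=pose();np.save("pics/T9.npy",T)
im=grab_frame("wrist");cv2.imwrite(f"pics/wrist9.png",im[:,:,::-1])
c=cam("wrist",T)
np.set_printoptions(precision=4,suppress=True)
r=nets.silhouettes("wrist","canister")
for a in (-.4,0,.4,.8):
  if r: print(r[0]["p"],r[0]["rect"],fit("canister",c,r[0]["mask"],(.456,-.342,a)))
E
```

```text
delta [133.1  -5.2  83.3] turn x -0.073 tilt [ 0.0056 -0.    ] pos [ 0.4665 -0.2593  0.1731] 27.75
level turn y,z [-0.0004 -0.0056] w 0.08564046625470445 F [ 1.9775  0.5794 -0.0563]
0.89 [289.1, 237.3, 343.4, 313.3] (array([ 0.4558, -0.3426, -0.3518]), np.float64(0.9641021063905748))
0.89 [289.1, 237.3, 343.4, 313.3] (array([ 0.4557, -0.3427, -0.3442]), np.float64(0.9659269863994273))
0.89 [289.1, 237.3, 343.4, 313.3] (array([ 0.4557, -0.3426, -0.3331]), np.float64(0.9643266270494738))
0.89 [289.1, 237.3, 343.4, 313.3] (array([ 0.4556, -0.3427,  1.2327]), np.float64(0.9654419919150001))
```

View pics/wrist9.png

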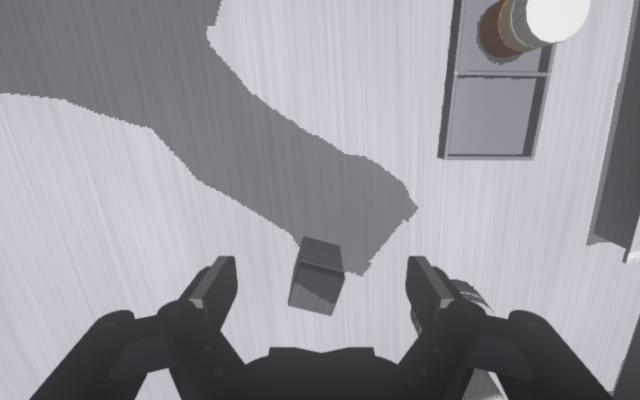

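Call:
{"fn": "jog_arm", "kwargs": {"commands": [[5, 0, 35, 0.09, 0, -0.005], [5, 5, 35, 0.09, 0, 0], [5, 2, 15, 0.09, 0, 0], [0, 0, 0, 0, 0, 0], [0, 0, 0, 0, 0, 0]]}}

```text
clock: 28.35
position: [0.4682, -0.3412, 0.1558]
tool_rot: [-2.848, 1.569, 1.527]
force: [0.8, -0.3, -0.4]
grip_width: 0.0856
```

```bash
python3 st.py .4557 -.3426 .04 -.344
```

```text
delta [115.8 -11.3   5.7] turn x 0.007 tilt [0.0001 0.0021] pos [ 0.4682 -0.3412  0.1558] 28.35
level turn y,z [-0.002   0.0006] w 0.08555454551798221 F [ 0.8157 -0.284  -0.3997]
```

Call:
{"fn": "jog_arm", "kwargs": {"commands": [[20, -11, 5.5, 0.005, 0, 0], [35, 0, 0, 0, 0, 0], [25, 0, 0, 0, 0, 0], [10, 0, 0, 0, 0, 0], [3, 0, 0, 0, 0, 0]]}}

```text
clock: 28.85
position: [0.4612, -0.3361, 0.0616]
tool_rot: [2.578, 1.565, 0.683]
force: [0.0, 0.3, 0.1]
grip_width: 0.0853
```

```bash
python3 st.py .4557 -.3426 .041 -.344
```

```text
delta [20.6 -3.2  8. ] turn x 0.02 tilt [0.0042 0.0034] pos [ 0.4612 -0.3361  0.0616] 28.85
level turn y,z [-0.0046 -0.0029] w 0.08530909194593887 F [0.0019 0.29   0.0879]
```

Call:
{"fn": "jog_arm", "kwargs": {"commands": [[8, -3, 7.5, 0.018, -0.004, -0.003], [8, 0, 0, 0, 0, 0], [4, 0, 0, 0, 0, 0], [1, 0, 0, 0, 0, 0]]}}

```text
clock: 29.25
position: [0.4574, -0.3425, 0.0414]
tool_rot: [1.599, 1.568, -0.312]
force: [-0.4, 0.1, 0.4]
grip_width: 0.0853
```

```bash
python3 st.py .4557 -.3426 .041 -.344
```

```text
delta [ 0.3 -1.6  0.7] turn x 0.003 tilt [ 0.0025 -0.0008] pos [ 0.4574 -0.3425  0.0414] 29.25
level turn y,z [-0.0001 -0.0026] w 0.08533620164624581 F [-0.3686  0.117   0.4154]
```

Call:
{"fn": "jog_arm", "kwargs": {"commands": [[0.4, -1.5, 0.5, 0.003, 0, -0.002], [0.4, 0, 0, 0, 0, -0.001], [0.4, 0, 0, 0, 0, -0.001], [0.4, 0, 0, 0, 0, -0.001], [0.4, 0, 0, 0, 0, -0.001], [0, 0, 0, 0, 0, 0], [0, 0, 0, 0, 0, 0]], "gripper": 255}}

```text
clock: 29.95
position: [0.4563, -0.3428, 0.0413]
tool_rot: [-1.76, 1.569, 2.608]
force: [1.0, -0.3, -0.9]
grip_width: 0.044
```

```bash
python3 st.py .6382 -.1994 .15 -.07
```

```text
delta [-108.9  122.7 -196.4] turn x -0.274 tilt [-0.0017  0.001 ] pos [ 0.4563 -0.3428  0.0413] 29.95
level turn y,z [-0.0004  0.0019] w 0.0440315582103861 F [ 1.0492 -0.312  -0.9415]
```

Call:
{"fn": "jog_arm", "kwargs": {"commands": [[-25, 0, 0, 0, 0, 0], [-40, 0, 0, 0, 0, 0.001], [-40, 10, -15, -0.05, 0, 0], [0, 22, -36, -0.07, 0, 0], [0, 27, -36, -0.07, 0, 0], [0, 30, -34, -0.07, 0, 0], [0, 20, -20, 0, 0, 0], [0, 5, -5, 0, 0, 0], [0, 0, 0, 0, 0, 0]]}}

```text
clock: 30.85
position: [0.6028, -0.2187, 0.1506]
tool_rot: [-2.924, 1.57, 1.712]
force: [-0.7, -0.4, -0.4]
grip_width: 0.0444
```

```bash
python3 st.py .6382 -.1994 .15 -.07
```

```text
delta [  0.6  33.8 -21.9] turn x -0.006 tilt [-0.0001  0.0007] pos [ 0.6028 -0.2187  0.1506] 30.85
level turn y,z [-0.0007  0.0001] w 0.04440867194243135 F [-0.6792 -0.3585 -0.353 ]
```

Call:
{"fn": "jog_arm", "kwargs": {"commands": [[0, 20, -13, 0, 0, 0], [0, 12, -7, 0, 0, 0], [10, 2, -1, 0, 0, 0], [20, 0, 0, 0, 0, 0], [25, 0, 0, 0, 0, 0], [15, 0, 0, 0, 0, 0], [3, 0, 0, 0, 0, 0]]}}

```text
clock: 31.55
position: [0.6332, -0.2075, 0.0735]
tool_rot: [-0.835, 1.567, -2.49]
force: [0.7, -0.1, -0.9]
grip_width: 0.0443
```

```bash
python3 st.py .6382 -.1994 .047 -.07;  python3 - <<'E'
from fit import *
T=pose();np.save("pics/T10.npy",T)
im=grab_frame("wrist");cv2.imwrite(f"pics/wrist10.png",im[:,:,::-1])
E
```

```text
delta [26.5  4.3 -8.5] turn x -0.015 tilt [-0.0032 -0.0024] pos [ 0.6332 -0.2075  0.0735] 31.55
level turn y,z [0.0027 0.003 ] w 0.04426709841136724 F [ 0.6503 -0.1192 -0.9463]
```

View pics/wrist10.png

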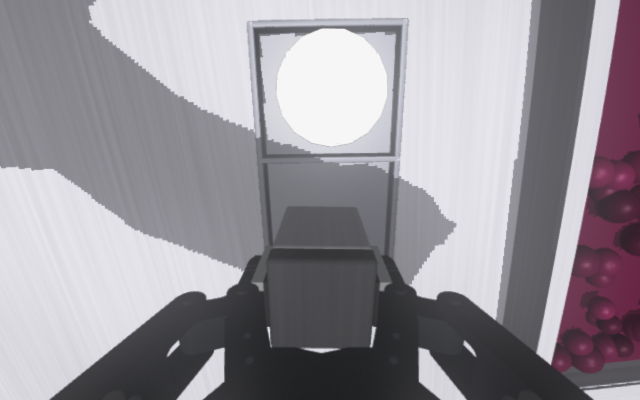

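Call:
{"fn": "jog_arm", "kwargs": {"commands": [[9, 4, -8.5, -0.01, 0.002, 0.003], [9, 0, 0, 0, 0, 0], [5, 0, 0, 0, 0, 0], [2, 0, 0, 0, 0, 0]]}}

```text
clock: 32.0
position: [0.6393, -0.1995, 0.049]
tool_rot: [1.25, 1.567, -0.395]
force: [0.2, 0.4, -0.9]
grip_width: 0.0441
```

```bash
python3 st.py .6382 -.1994 .045 -.07
```

```text
delta [ 4.  -1.1  0. ] turn x -0.004 tilt [ 0.0033 -0.0014] pos [ 0.6393 -0.1995  0.049 ] 32.0
level turn y,z [ 0.0011 -0.0034] w 0.04407593192251039 F [ 0.2034  0.3954 -0.9361]
```

Call:
{"fn": "jog_arm", "kwargs": {"commands": [[2, -1, 0, 0, 0.001, -0.003], [1.5, 0, 0, 0, 0, 0], [1, 0, 0, 0, 0, 0]]}}

```text
clock: 32.3
position: [0.6385, -0.1996, 0.0449]
tool_rot: [1.328, 1.57, -0.317]
force: [-6.0, 3.3, 18.4]
grip_width: 0.0442
```

Call:
{"fn": "jog_arm", "kwargs": {"commands": [[1.2, 0, 0, 0, 0, 0], [0.8, 0, 0, 0, 0, 0]]}}

```text
clock: 32.5
position: [0.6385, -0.1996, 0.0449]
tool_rot: [2.027, 1.569, 0.382]
force: [-4.6, 2.0, 7.3]
grip_width: 0.0439
```

In contact with the cell floor. I release, then retreat straight up and back for a final check.

Call:
{"fn": "jog_arm", "kwargs": {"commands": [[0, 0, 0, 0, 0, 0], [0, 0, 0, 0, 0, 0], [0, 0, 0, 0, 0, 0], [0, 0, 0, 0, 0, 0], [0, 0, 0, 0, 0, 0]], "gripper": 0}}

```text
clock: 33.0
position: [0.6391, -0.1999, 0.0457]
tool_rot: [1.657, 1.568, 0.012]
force: [-0.0, 0.5, -0.2]
grip_width: 0.0853
```

Call:
{"fn": "jog_arm", "kwargs": {"commands": [[-25, 0, 0, 0, 0, 0], [-40, 0, 0, 0, 0, 0], [-45, 0, 0, 0, 0, 0], [-45, -15, -20, 0, 0, 0], [-45, -20, -40, 0, 0, 0], [-25, -20, -45, 0, 0, 0], [0, -15, -45, 0, 0, 0], [0, 0, -40, 0, 0, 0], [0, 0, -10, 0, 0, 0], [0, 0, 0, 0, 0, 0], [0, 0, 0, 0, 0, 0]]}}

```text
clock: 34.1
position: [0.5869, -0.0035, 0.2644]
tool_rot: [2.341, 1.568, 0.692]
force: [-0.1, 0.0, -0.1]
grip_width: 0.0854
```

Run:
```python
from fit import *
T=pose();np.save("pics/T11.npy",T);print(T[:3,3])
for n in("wrist","scene","top"):
  im=grab_frame(n);cv2.imwrite(f"pics/{n}11.png",im[:,:,::-1])
o=cv2.imread("pics/scene11.png")[150:280,170:470];cv2.imwrite("pics/s11z.png",cv2.resize(o,None,fx=2.66,fy=2.66,interpolation=cv2.INTER_CUBIC))
c=cam("wrist",T)
np.set_printoptions(precision=4,suppress=True)
G=dict(bottle=(.623,.198),tin=(.622,.276),funnel=(.6236,.12),jar=(.644,-.122),canister=(.638,-.2,-.07))
for n in G:
 for k in ("wrist","scene","top"):
  r=nets.silhouettes(k,n)
  if r: print(n,k,round(r[0]["p"],2),*fit(n,c if k=="wrist" else cam(k),r[0]["mask"],G[n]))
print(observe()["clock"])
```

```text
[ 0.5869349  -0.00354847  0.26442361]
bottle wrist 0.64 [0.6238 0.2008] 0.9561313116443397
bottle scene 0.92 [0.6202 0.1973] 0.9349098571763054
bottle top 0.49 [0.6224 0.1962] 0.7485148514851485
tin scene 0.96 [0.6195 0.275 ] 0.9151888974556669
funnel wrist 0.85 [0.626 0.122] 0.9628046173578453
funnel scene 0.88 [0.6226 0.1195] 0.9393739268260468
funnel top 0.75 [0.6263 0.1218] 0.93026706231454
jar wrist 0.73 [ 0.6448 -0.1248] 0.9608552059794889
jar scene 0.62 [ 0.6414 -0.1244] 0.9488671157379057
canister wrist 0.76 [ 0.6381 -0.2033 -0.0647] 0.9046277021617294
canister scene 0.93 [ 0.6348 -0.2016  0.0599] 0.910248529024326
canister top 0.59 [ 0.6385 -0.1994 -0.0705] 0.9455010972933431
35.0
```

View pics/wrist11.png

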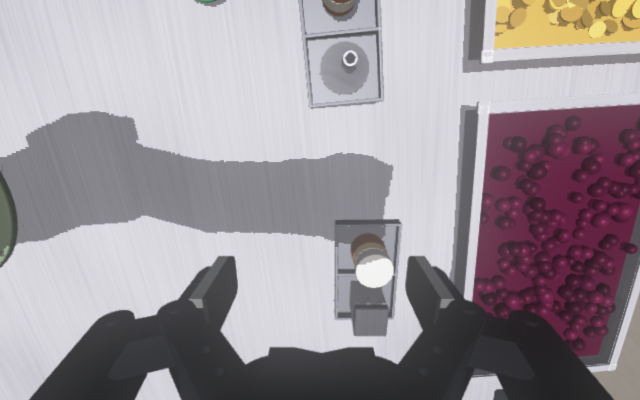

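View pics/s11z.png

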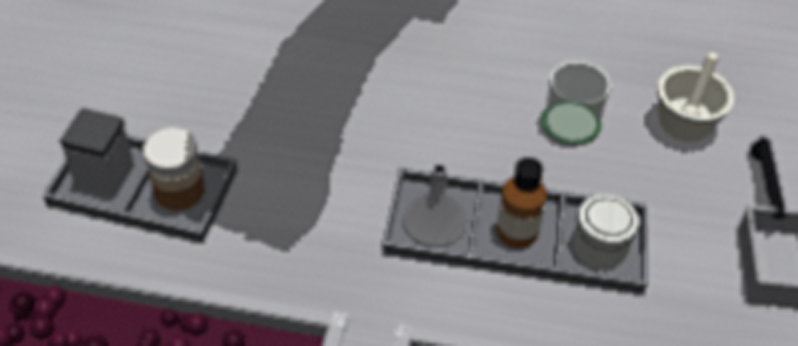

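All five things stand upright inside their cells, each within about 5 mm of its cell centre. The bystanders are where they started and the arm is clear, so I hand in.

```bash
python3 -c "
from workcell import bot
print(bot.job_done())"
```

```text
the job is handed in; nothing more can be done
None
```

Both kits are made up and the job was handed in at about 35 s of robot time. No verdict was reported.

- **Long tray:** the funnel is in the −y end cell, the bottle in the middle cell and the tin in the +y end cell.
- **Short tray:** the jar is in the +y cell and the canister in the −y cell.
- **Setting down:** each thing was lowered until the wrist force showed contact with the cell floor (about 15–25 N) and only then released, so neither glass thing was dropped.

**Last checks:** fits in the camera views put everything within about 5 mm of its cell centre, and the final pictures show all five upright. The mortar, beaker and scoop look unmoved and the arm was well clear. I judged upright and unmoved from the pictures rather than measuring them.

**Disagreements and gaps:**
- The cameras differed by up to about 4 mm in position.
- The scene camera read the canister's yaw about 0.13 rad away from the other two views, which does not affect the fit.
- In the final check the tin was measured in only one view (scene), since the networks did not report it in the other two.
- One early network result for the canister in the wrist view was wrong and was discarded.

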